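# Mount the orange filter carriage on the dovetail rail

### The job

Take the carriage with the orange filter (leave the blue one where it stands), set it down in front of the dovetail rail's tapered end and slide it along the rail fully home, up against the black stop. Then tighten its side clamp knob clockwise as far as it goes.

Things in the scene. Friction and masses are not known exactly. Their poses are not given: they have to be found in the camera images.
- rail: Fixed rail; origin on the bench, +x along it to its stop, z up. Grey plate 80 mm wide, 12 thick, x -160 to 150, bare up to x = -40: set the carriage down there. Then a dovetail bar 18 high, 40 wide on top, 24 at the foot, first 30 mm tapered to a 12 mm tip; black stop (top 44 above bench) from x = 130. A carriage that is home has its origin at x 95, y 0, z 12. +x points to the robot's right, within 14 deg.
- orange_carriage: Loose, 0.3-0.5 kg. Steel body 70 (x) x 64 (y) x 32 mm high, dovetail channel along x beneath (2 mm play each side). Origin: centre of the underside, z up. Stands left or right of the rail, +x within 35 deg of the rail's. Over its origin an orange frame, 12 thick (x), 40 wide (y), 32 to 80 mm above the underside: pinch from above, along x. Ear with the clamp knob at -y (robot's side).
- orange_knob (a joint): Orange carriage's clamp knob, rad, growing clockwise seen from above. Vertical axis at x 0, y -58 mm of the carriage; bar grip 36 mm long, 10 thick, 42 to 64 mm above the underside. 0: loose, bar along the carriage's x; 1.4: stop, bar nearly across. Starts at 0 to 0.2, turns with under 0.2 N m, stiffer near the end as its pad meets the rail, stays where left. Tight: beyond 1.0.
- blue_carriage: Another carriage of the same shape, size and axes, with blue frame, glass and knob, on the other side of the rail. Not wanted: leave it where it stands.
Things that resemble listed ones, but are neither listed nor needed, are in the scene too. Leave any green or turquoise look-alike of the orange_carriage alone.

How it is judged (in metres and radians):
On the way:
1. the orange carriage has been slid along the dovetail to the stop (gap under 12 mm) with its knob still loose (below 0.6 rad) (x of orange_carriage in the frame of rail between 0.083 and 0.1 m and y of orange_carriage in the frame of rail between -0.008 and 0.008 m and z of orange_carriage in the frame of rail between 0.008 and 0.02 m and value of joint orange_knob below 0.6 rad), for 0.1 s.
At the end, for the whole second after the job is handed in: The orange carriage sits on the dovetail, down on the base plate and in line with the rail within 10 degrees, its end within 12 mm of the black stop, its knob turned beyond 1.0 rad, at rest (x of orange_carriage in the frame of rail between 0.083 and 0.1 m and y of orange_carriage in the frame of rail between -0.008 and 0.008 m and z of orange_carriage in the frame of rail between 0.008 and 0.02 m and angle between the x axis of orange_carriage and the x axis of rail, either way round below 0.17 rad and value of joint orange_knob above 1 rad and linear speed of orange_carriage below 0.02 m/s); the robot touches nothing.
It fails at once if the blue carriage is moved more than 30 mm (distance of blue_carriage from where it was at the start of the episode above 0.03 m).
It also fails if it takes over 64 s, if anything falls off the work surface, if the arm or the gripper's body presses on something with over 40 N, if the wrist force passes 120 N, or if a joint passes its speed limit or range.

### The arm

A 6-joint arm with a two-finger parallel gripper is mounted at the origin on the work surface. World frame = base frame: x ahead of the robot, y to its left, z up, the work surface at z = 0. Lengths are in mm, angles in rad, forces in N, time in s.
With the tool pointing down it reaches from about 425 to 1125 mm from the base axis. Payload 14.9 kg.
Tool frame: the origin (TCP) lies on the centre line of the jaws, within the pads' length; the fingertips stand 8 mm ahead of it and the grasp point (between the pads) lies 11 mm behind it; z points along the fingers, y is the direction in which the jaws open and shut (so a half turn about z gives the same grasp; the last joint's range is limited). The gripper opens to 91 mm and grips with 3 to 60 N. Pads are 32 mm wide; open, the fingers measure 118 mm over their backs; the gripper's body (76 mm by 178 mm) begins 60 mm behind the grasp point.
Start: joints at [1.258, 0.379, 1.734, -0, 1.028, -0.033], TCP at [193.321, 672.789, 221.932] pointing down, gripper open.
Joint ranges: [-2.77, 2.77], [-0.74, 2.19], [0, 2.66], [-1.06, 4.2], [0.31, 2.87], [-3.08, 3.08]. Speed limits (rad/s): [1.89, 1.89, 2.39, 3.14, 3.14, 3.14].

### API

Orientations are given as a unit quaternion [x, y, z, w].
In Python, from station import manip gives the robot as it stands. The module is installed in compiled form; this text tells all that it offers.
- The arm moves only by the tool jog_arm, never from a script. Its argument "targets" is a list of rows, each an object with "travel": the shift along the tool's x, y, z normalised to -1 to 1, where 1 is 500 mm, a list of three; "rot": the turn, a rotation vector about the tool's x, y, z normalised to -1 to 1, where 1 is pi rad, a list of three. In form: [{"travel": [dx, dy, dz], "rot": [rx, ry, rz]}, ...]. A call has 1 to 10 rows; each row is the pose to reach, as a shift and turn from the pose commanded when the call began, along the tool's axes at that moment, turning the shorter way round; what a row does not reach only later rows make up. A row lasts 1/10 s, in which the tool goes at most 50 mm and 8.59 degrees, less where a joint would pass 70% of its speed; a pose out of reach is approached as far as the arm can. A call with a number of a shift or a turn outside -1 to 1 is refused whole. A call with a gripper value outside its range is refused whole. "fingers" is the closure, from -1 (fully open) to 1 (shut), set as the call begins (left out, the last holds). The fingers move at their own pace and stop on an object; the grip force is fixed at half the most. Time passes only in rows, so rows that repeat a pose let the fingers close. It gives the time, the measured TCP pose, the force and the opening at its end, in the units of the state.
- manip.state(): the state, without advancing time (a new reading comes with each control period).
- manip.get_image(name): name is "scene" or "top"; returns a dict with "color" (400x640x3 uint8, red, green, blue), "depth" (400x640 float32, mm along the optical axis (not along the pixel's ray), 0 where there is no reading), "fx", "fy", "cx", "cy" (pixels), "rvec" (rotation vector, rad) and "tvec" (3), from world to camera coordinates, as OpenCV has them. Camera axes: x right, y down, z forward; pixel columns grow to the right and rows downward; lengths in mm; the calibration is good to about 2 mm. A picture is of the moment at which its call begins.
- manip.finish_job(): hands the job in, once; it reports no verdict.
The state is a dict: "time": time; "qpos": joint angles; "joint_velocities": joint speeds; "effort": joint torques, N m; "eef_pos": TCP position; "orientation": TCP orientation; "ft_force": force on the tool from outside, world axes, zero at the start; "wrist_torque": the same for the moment, N m; "grip_width": finger opening in mm.
Only numpy, scipy, OpenCV 4.12 (cv2) and the standard library are available. Lean on these libraries where they do the work, as an engineer would, in place of code of your own. Each camera call takes 0.05 s, during which the arm holds its last target.

## Working session

There is one attempt and no reset: what is moved stays moved. The work goes in short steps, Python scripts to look and compute and a tool call to move; the robot and the scene stay as the last step left them, time stands still between calls to the robot, and variables do not carry over. Pictures are saved under pics/ and viewed, and the job is handed in when it is done.

Besides the shell and the picture viewer there is one more tool, called by a JSON object that holds its "name" and its "arguments". jog_arm: Moves the arm, as the interface text tells. Its arguments: {"type":"object","properties":{"targets":{"type":"array","items":{"type":"object","properties":{"travel":{"type":"array","items":{"type":"number"}},"rot":{"type":"array","items":{"type":"number"}}}}},"fingers":{"type":"number"}},"required":["targets"]}

```bash
mkdir -p pics
cat > h.py <<'E'
import numpy as np, cv2, pickle
from station import manip
from scipy.spatial.transform import Rotation as R
def grab(n):
    im=manip.get_image(n); pickle.dump(im,open(f'{n}.pkl','wb')); return im
def pts(im):
    d=im['depth'].astype(float); v,u=np.indices(d.shape)
    c=np.stack([(u-im['cx'])/im['fx']*d,(v-im['cy'])/im['fy']*d,d],-1)
    Rm=cv2.Rodrigues(np.array(im['rvec'],float))[0]
    return (c-np.array(im['tvec'],float).ravel())@Rm
def save(im,name): cv2.imwrite(f'pics/{name}.png',im['color'][:,:,::-1])
E
python3 - <<'E'
from h import *
for n in('scene','top'):
    im=grab(n); save(im,n+'0')
    print(n,im['fx'],im['cx'],im['cy'],im['rvec'],im['tvec'])
print(manip.state())
E
```

```text
scene 385.94861283385865 317.06891923210577 198.99731355516158 [ 2.07307174  0.66789113 -0.38982546] [-449.88528941  -73.16601431 1379.16469665]
top 471.33821603750675 311.1783509769206 199.36568777815717 [ 2.20622469 -1.97529642  0.22959013] [  23.88947555  522.84810932 1127.73188582]
{'time': 0.1, 'qpos': array([ 1.25771800e+00,  3.79352221e-01,  1.73472587e+00,  3.75590995e-05,
        1.02850286e+00, -3.33123669e-02]), 'joint_velocities': array([-7.31153717e-05, -2.02183650e-03,  4.64594147e-04, -4.93930386e-04,
       -3.96378664e-04, -8.05644976e-04]), 'effort': array([-1.01287715e-03, -7.65047836e+01, -4.35291839e+01,  6.51958608e-02,
        3.98873643e-02, -2.64924211e-05]), 'eef_pos': array([193.1891097 , 672.44844114, 221.35484468]), 'orientation': array([ 1.39436826e-01,  9.90230845e-01, -4.83981416e-04, -1.00996284e-04]), 'ft_force': array([-0.23047995,  0.80843261, -0.39773905]), 'wrist_torque': array([ 0.01512365, -0.02949297,  0.03706994]), 'grip_width': 91.32065941873634}
```

View pics/scene0.png

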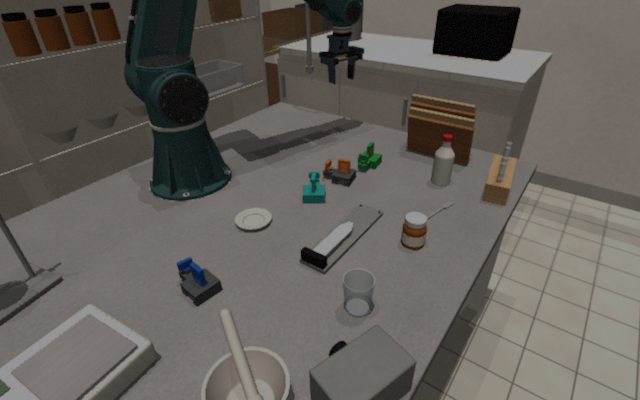

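View pics/top0.png

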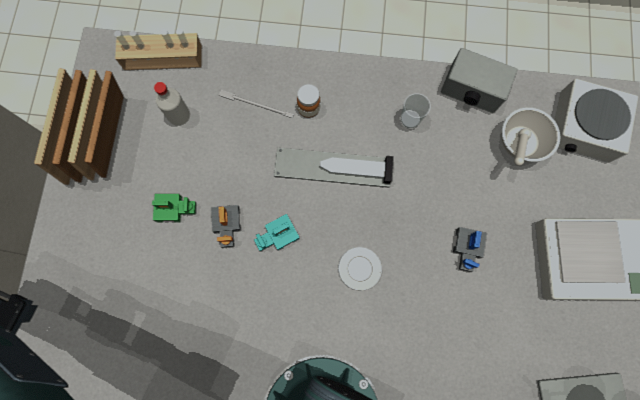

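The top view shows the orange carriage at about (225,218), the rail spanning (275–395,148–187) with its black stop on the right, blue at (470,245), and green (172,208) and turquoise (278,233) look-alikes. Next I'll measure them.

```bash
cat >> h.py <<'E'
def cast(im,uv,z):
    Rm=cv2.Rodrigues(np.array(im['rvec'],float))[0]; t=np.array(im['tvec'],float).ravel()
    C=-Rm.T@t; uv=np.atleast_2d(uv).astype(float)
    d=np.c_[(uv[:,0]-im['cx'])/im['fx'],(uv[:,1]-im['cy'])/im['fy'],np.ones(len(uv))]@Rm
    return C+d*((z-C[2])/d[:,2])[:,None]
E
python3 - <<'E'
from h import *
im=pickle.load(open('top.pkl','rb')); P=pts(im); c=im['color']
hsv=cv2.cvtColor(c,cv2.COLOR_RGB2HSV)
def rep(n,m):
    p=P[m]; 
    if len(p)<8: print(n,len(p));return
    r=cv2.minAreaRect(p[:,:2].astype(np.float32)); print(n,len(p),p.mean(0).round(1),np.percentile(p[:,2],[5,50,95]).round(1),[np.round(x,1) for x in r])
v,u=np.indices(c.shape[:2])
box=lambda a,b,e,f:(u>=a)&(u<b)&(v>=e)&(v<f)
rail=box(265,405,140,195)
print('bench z',np.median(P[box(300,330,200,215)][:,2]))
Z=P[...,2]
dark=hsv[...,2]<50
rep('stop',rail&(Z>37)&(Z<55)&box(375,400,140,195))
rep('bar',rail&(Z>24)&(Z<36)&(u<384))
rep('bar bright',rail&(hsv[...,2]>190))
rep('plate',rail&(Z>7)&(Z<18))
for nm,b in(('orange',box(203,250,195,255)),('turq',box(250,305,205,260)),('blue',box(445,495,220,280)),('green',box(145,203,185,230))):
    for lo,hi in((24,38),(38,70),(70,90)): rep(f'{nm} {lo}',b&(Z>lo)&(Z<hi))
o=box(203,250,195,255)&(hsv[...,0]<20)&(hsv[...,1]>150)&(hsv[...,2]>60)
rep('orange col frame top',o&(Z>74));rep('orange knob',o&(Z>55)&(Z<70)&(v>228))
big=cv2.resize(c[135:265,195:405],None,fx=3.8,fy=3.8,interpolation=cv2.INTER_CUBIC);cv2.imwrite('pics/crop.png',big[:,:,::-1])
E
```

```text
bench z -0.0249368650626282
stop 208 [ 625.1 -109.9   44.1] [39.8 44.1 48.2] [array([ 625.2, -110. ]), array([19.9, 69.7]), np.float64(89.8)]
bar 857 [625.1 -19.3  30.3] [26.4 30.4 34.1] [array([625.7, -14.3]), array([ 42.1, 167.6]), np.float64(0.2)]
bar bright 1
plate 2273 [620.5  65.2  12.1] [ 8.4 12.  15.8] [array([633.2,  17.9]), array([127.6, 350.1]), np.float64(6.7)]
orange 24 682 [441.2 292.5  31.4] [27.4 31.5 35.4] [array([431.2, 292. ]), array([105.3,  70.8]), np.float64(12.1)]
orange 38 138 [407.4 285.5  54.3] [39.3 55.7 65.9] [array([426.1, 281.2]), array([34.7, 85. ]), np.float64(85.6)]
orange 70 91 [451.3 295.6  78.7] [72.9 78.9 82.7] [array([451.5, 296.3]), array([39.5, 12.7]), np.float64(11.9)]
turq 24 698 [426.6 153.6  31.8] [27.3 31.9 36.1] [array([421.6, 163.9]), array([ 70.4, 104.7]), np.float64(35.3)]
turq 38 127 [407.2 180.6  54.5] [39.  60.  67.7] [array([410.9, 159.7]), array([34.5, 95.6]), np.float64(18.9)]
turq 70 88 [432.7 147.   79.1] [73.3 79.7 83. ] [array([433.6, 147.3]), array([12.6, 38.3]), np.float64(35.2)]
blue 24 674 [ 447.8 -327.9   32.2] [27.7 32.
[... 186 characters left out ...]
.9)]
blue 70 102 [ 458.8 -331.8   79.3] [72.1 79.5 83.1] [array([ 459.4, -332.7]), array([13.1, 40.7]), np.float64(83.1)]
green 24 661 [462.  440.2  31. ] [26.1 31.1 35.8] [array([465.3, 431.7]), array([ 69.1, 106.9]), np.float64(6.8)]
green 38 153 [467.5 408.   54.9] [40.  57.9 65.6] [array([466.3, 426.7]), array([37. , 88.8]), np.float64(6.2)]
green 70 100 [463.7 451.7  78.3] [72.7 78.6 83.3] [array([464.3, 452. ]), array([12.2, 41.2]), np.float64(6.3)]
orange col frame top 65 [446.3 291.8  97. ] [75.2 79.7 83. ] [array([349.1, 185.6]), array([335.3,  27.4]), np.float64(47.9)]
orange knob 42 [394.  283.5  63.2] [57.7 63.8 67.4] [array([395. , 282.6]), array([10. , 32.5]), np.float64(11.9)]
```

View pics/crop.png

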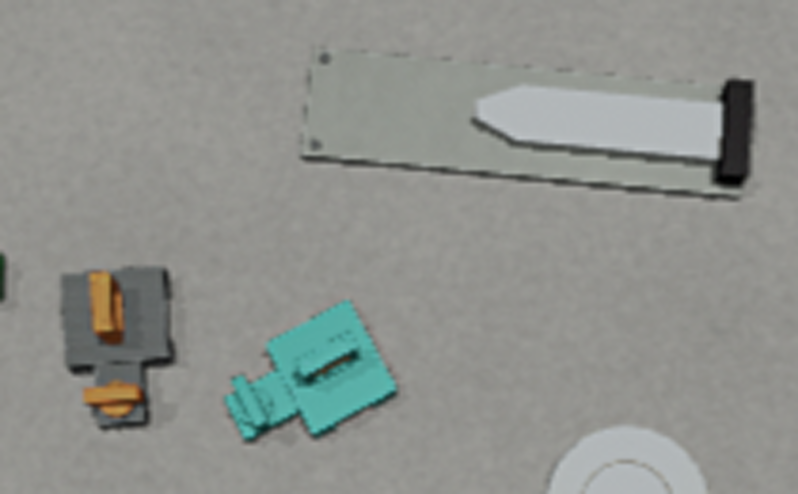

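```bash
cat > plan.py <<'E'
import sys,json,numpy as np
from scipy.spatial.transform import Rotation as R
from h import *
# usage: plan.py x y z yaw(of tool y, deg)  ; cmd pose kept in cmd.json (pass 'm' to reset from measured)
try: c=json.load(open('cmd.json'))
except: c=dict(p=[193.321,672.789,221.932],q=[0.1395,0.99022,0,0])
a=[float(x) for x in sys.argv[1:5]]
R0=R.from_quat(c['q']); th=np.radians(a[3])
y=np.array([np.cos(th),np.sin(th),0]); z=np.array([0,0,-1.]); R1=R.from_matrix(np.c_[np.cross(y,z),y,z])
tr=R0.inv().apply(np.array(a[:3])-c['p'])/500; rv=(R0.inv()*R1).as_rotvec()/np.pi
tr=tr.round(4); rv=rv.round(4)
print('travel',tr.tolist(),'rot',rv.tolist(),'dist',np.linalg.norm(tr)*500,'deg',np.linalg.norm(rv)*180)
json.dump(dict(p=(R0.apply(tr*500)+c['p']).tolist(),q=(R0*R.from_rotvec(rv*np.pi)).as_quat().tolist()),open('cmd.json','w'))
E
python3 plan.py 451.5 296.3 130 102
python3 - <<'E'
from h import *
im=pickle.load(open('top.pkl','rb')); P=pts(im); v,u=np.indices(P.shape[:2])
m=(u>310)&(u<382)&(v>140)&(v<195)&(P[...,2]>24)&(P[...,2]<36)
# edges/midline of bar by y-bins
p=P[m]; 
for y in range(-90,41,13):
    s=p[abs(p[:,1]-y)<6.5]
    if len(s): print(y,s[:,0].min().round(1),s[:,0].max().round(1),len(s))
E
```

```text
travel [-0.7043, -0.581, 0.1839] rot [0.0, 0.0, -0.1558] dist 465.67657768026083 deg 28.044
-90 606.0 645.4 49
-77 607.4 646.9 70
-64 605.8 646.0 74
-51 606.3 646.5 70
-38 604.8 645.6 75
-25 606.6 644.2 69
-12 604.9 646.7 72
1 606.1 643.9 67
14 605.6 644.3 72
27 604.9 644.1 69
40 604.5 643.6 65
```

{"name": "jog_arm", "arguments": {"targets": [{"travel": [-0.0704, -0.0581, 0.0184], "rot": [0, 0, -0.0156]}, {"travel": [-0.1409, -0.1162, 0.0368], "rot": [0, 0, -0.0312]}, {"travel": [-0.2113, -0.1743, 0.0552], "rot": [0, 0, -0.0467]}, {"travel": [-0.2817, -0.2324, 0.0736], "rot": [0, 0, -0.0623]}, {"travel": [-0.3522, -0.2905, 0.092], "rot": [0, 0, -0.0779]}, {"travel": [-0.4226, -0.3486, 0.1103], "rot": [0, 0, -0.0935]}, {"travel": [-0.493, -0.4067, 0.1287], "rot": [0, 0, -0.1091]}, {"travel": [-0.5634, -0.4648, 0.1471], "rot": [0, 0, -0.1246]}, {"travel": [-0.6339, -0.5229, 0.1655], "rot": [0, 0, -0.1402]}, {"travel": [-0.7043, -0.581, 0.1839], "rot": [0, 0, -0.1558]}]}}

```text
time: 1.1
eef_pos: [452.2, 294.6, 129.6]
orientation: [-0.106, 0.994, -0.0, -0.0]
ft_force: [-0.2, 0.9, -0.6]
grip_width: 91.3
```

{"name": "jog_arm", "arguments": {"targets": [{"travel": [0, 0, 0], "rot": [0, 0, 0]}, {"travel": [0, 0, 0], "rot": [0, 0, 0]}, {"travel": [0, 0, 0], "rot": [0, 0, 0]}]}}

```text
time: 1.4
eef_pos: [451.2, 296.9, 130.1]
orientation: [-0.105, 0.995, 0.0, 0.0]
ft_force: [-0.5, 1.2, 0.6]
grip_width: 91.1
```

```bash
python3 plan.py 451.5 296.3 48 102; python3 plan.py 451.5 296.3 150 102
```

```text
travel [0.0, -0.0, 0.164] rot [0.0, 0.0, 0.0] dist 82.0 deg 0.0
travel [0.0, -0.0, -0.204] rot [0.0, 0.0, 0.0] dist 102.0 deg 0.0
```

{"name": "jog_arm", "arguments": {"targets": [{"travel": [0, 0, 0.05], "rot": [0, 0, 0]}, {"travel": [0, 0, 0.1], "rot": [0, 0, 0]}, {"travel": [0, 0, 0.14], "rot": [0, 0, 0]}, {"travel": [0, 0, 0.164], "rot": [0, 0, 0]}, {"travel": [0, 0, 0.164], "rot": [0, 0, 0]}]}}

```text
time: 1.9
eef_pos: [450.5, 296.7, 46.9]
orientation: [-0.105, 0.994, -0.0, -0.001]
ft_force: [-0.2, -0.4, 0.4]
grip_width: 91.3
```

{"name": "jog_arm", "arguments": {"fingers": 1, "targets": [{"travel": [0, 0, 0], "rot": [0, 0, 0]}, {"travel": [0, 0, 0], "rot": [0, 0, 0]}, {"travel": [0, 0, 0], "rot": [0, 0, 0]}, {"travel": [0, 0, 0], "rot": [0, 0, 0]}, {"travel": [0, 0, 0], "rot": [0, 0, 0]}, {"travel": [0, 0, 0], "rot": [0, 0, 0]}, {"travel": [0, 0, 0], "rot": [0, 0, 0]}, {"travel": [0, 0, 0], "rot": [0, 0, 0]}]}}

```text
time: 2.7
eef_pos: [451.6, 296.3, 48.0]
orientation: [-0.105, 0.995, 0.0, -0.0]
ft_force: [0.3, 0.5, -0.1]
grip_width: 29.8
```

{"name": "jog_arm", "arguments": {"targets": [{"travel": [0, 0, 0], "rot": [0, 0, 0]}, {"travel": [0, 0, 0], "rot": [0, 0, 0]}, {"travel": [0, 0, 0], "rot": [0, 0, 0]}, {"travel": [0, 0, 0], "rot": [0, 0, 0]}, {"travel": [0, 0, 0], "rot": [0, 0, 0]}]}}

```text
time: 3.2
eef_pos: [451.6, 296.4, 48.0]
orientation: [-0.105, 0.995, 0.0, 0.0]
ft_force: [-0.2, 1.5, -0.6]
grip_width: 11.8
```

Gripped at 11.8 mm, which matches the 12 mm frame. Lift.

{"name": "jog_arm", "arguments": {"targets": [{"travel": [0, 0, -0.02], "rot": [0, 0, 0]}, {"travel": [0, 0, -0.05], "rot": [0, 0, 0]}, {"travel": [0, 0, -0.09], "rot": [0, 0, 0]}, {"travel": [0, 0, -0.13], "rot": [0, 0, 0]}, {"travel": [0, 0, -0.17], "rot": [0, 0, 0]}, {"travel": [0, 0, -0.204], "rot": [0, 0, 0]}, {"travel": [0, 0, -0.204], "rot": [0, 0, 0]}, {"travel": [0, 0, -0.204], "rot": [0, 0, 0]}]}}

```text
time: 4.0
eef_pos: [451.5, 296.3, 150.4]
orientation: [-0.105, 0.995, 0.0, 0.0]
ft_force: [-0.3, -1.0, -4.5]
grip_width: 11.9
```

```bash
python3 plan.py 625 130 150 90
python3 - <<'E'
from h import *
im=grab('scene'); save(im,'scene1'); im=grab('top'); save(im,'top1')
E
```

```text
travel [-0.2702, -0.3975, -0.0] rot [0.0, 0.0, 0.0667] dist 240.31972973520092 deg 12.005999999999998
```

View pics/scene1.png

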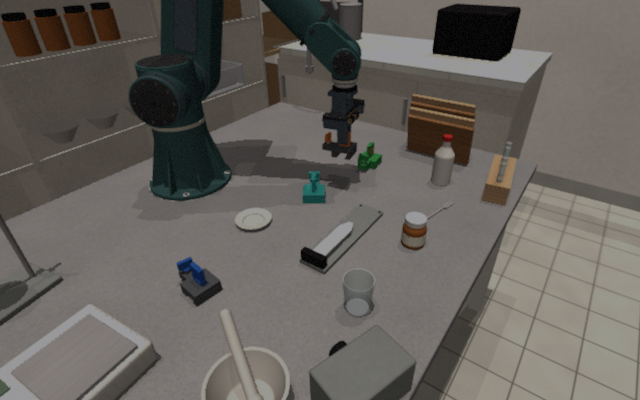

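The scene view shows the carriage lifted in the gripper at (340,145), level, with −4.5 N on the wrist. Carry it to the bare end of the rail.

{"name": "jog_arm", "arguments": {"targets": [{"travel": [-0.015, -0.022, 0], "rot": [0, 0, 0.0037]}, {"travel": [-0.045, -0.066, 0], "rot": [0, 0, 0.0111]}, {"travel": [-0.085, -0.125, 0], "rot": [0, 0, 0.021]}, {"travel": [-0.13, -0.191, 0], "rot": [0, 0, 0.0321]}, {"travel": [-0.175, -0.257, 0], "rot": [0, 0, 0.0432]}, {"travel": [-0.215, -0.316, 0], "rot": [0, 0, 0.0531]}, {"travel": [-0.245, -0.36, 0], "rot": [0, 0, 0.0605]}, {"travel": [-0.2702, -0.3975, 0], "rot": [0, 0, 0.0667]}, {"travel": [-0.2702, -0.3975, 0], "rot": [0, 0, 0.0667]}, {"travel": [-0.2702, -0.3975, 0], "rot": [0, 0, 0.0667]}]}}

```text
time: 5.1
eef_pos: [624.8, 129.6, 149.3]
orientation: [0.0, 1.0, -0.0, -0.001]
ft_force: [0.1, 0.7, -4.2]
grip_width: 11.6
```

```bash
python3 plan.py 625 130 66 90
python3 - <<'E'
from h import *
im=grab('top'); save(im,'top2')
c=im['color'];cv2.imwrite('pics/crop2.png',cv2.resize(c[120:250,230:410],None,fx=4.4,fy=4.4)[:,:,::-1])
E
```

```text
travel [-0.0, -0.0, 0.168] rot [0.0, 0.0, 0.0] dist 84.0 deg 0.0
```

View pics/crop2.png

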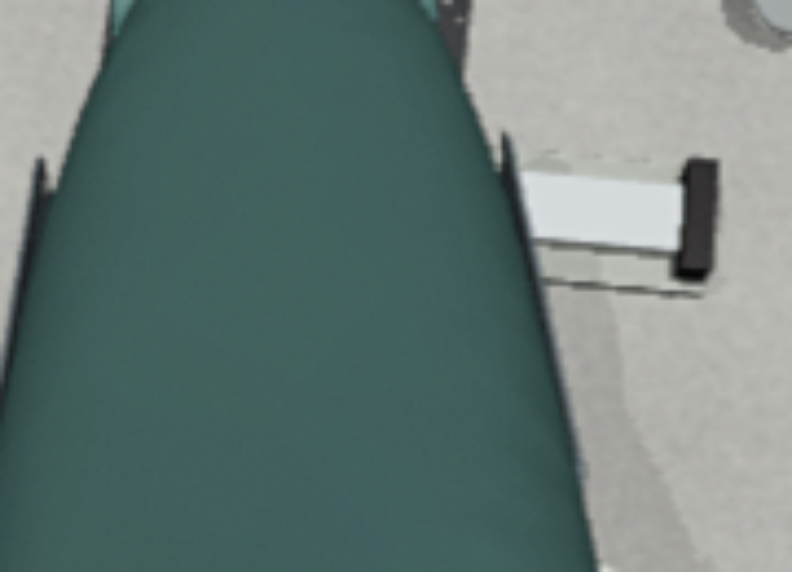

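The arm hides the carriage in the top view, so I'll use the scene camera after lowering.

{"name": "jog_arm", "arguments": {"targets": [{"travel": [0, 0, 0.03], "rot": [0, 0, 0]}, {"travel": [0, 0, 0.07], "rot": [0, 0, 0]}, {"travel": [0, 0, 0.11], "rot": [0, 0, 0]}, {"travel": [0, 0, 0.14], "rot": [0, 0, 0]}, {"travel": [0, 0, 0.16], "rot": [0, 0, 0]}, {"travel": [0, 0, 0.168], "rot": [0, 0, 0]}, {"travel": [0, 0, 0.168], "rot": [0, 0, 0]}, {"travel": [0, 0, 0.168], "rot": [0, 0, 0]}]}}

```text
time: 5.95
eef_pos: [625.5, 130.2, 66.6]
orientation: [-0.0, 1.0, 0.0, 0.0]
ft_force: [0.5, 0.1, -4.0]
grip_width: 11.7
```

```bash
python3 plan.py 625 130 61 90
python3 - <<'E'
from h import *
im=grab('scene'); save(im,'scene2')
c=im['color'];cv2.imwrite('pics/crop3.png',cv2.resize(c[130:280,270:420],None,fx=4,fy=4,interpolation=cv2.INTER_CUBIC)[:,:,::-1])
print(manip.state()['eef_pos'])
E
```

```text
travel [-0.0, -0.0, 0.01] rot [0.0, 0.0, 0.0] dist 5.0 deg 0.0
[625.58424539 130.17671628  66.74682499]
```

View pics/crop3.png

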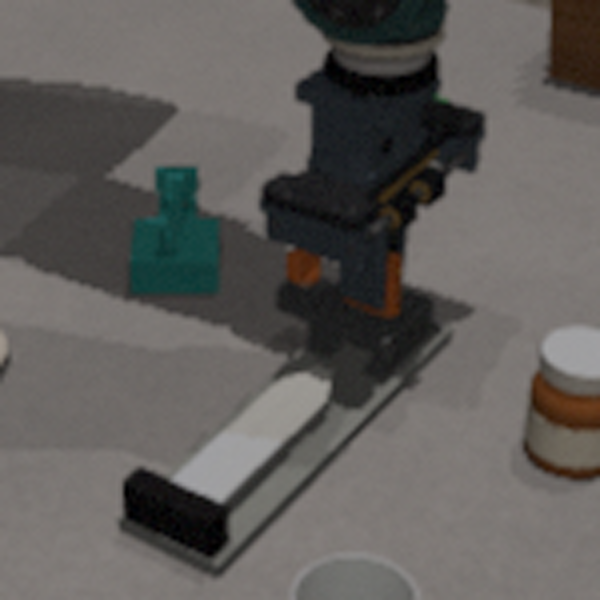

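The scene crop shows the carriage held level just over the plate with the knob towards the robot and the bar tip ahead. Now check the lateral alignment in this same view.

Run:
```python
from h import *
im=pickle.load(open('scene.pkl','rb')); P=pts(im); v,u=np.indices(P.shape[:2])
X,Y,Z=P[...,0],P[...,1],P[...,2]
def rep(n,m):
    p=P[m]
    r=cv2.minAreaRect(p[:,:2].astype(np.float32)) if len(p)>5 else None; print(n,len(p),p.mean(0).round(1) if len(p) else '',r)
near=(X>540)&(X<700)
rep('stop',near&(Y<-95)&(Y>-135)&(Z>38)&(Z<50))
rep('bar',near&(Y>-97)&(Y<60)&(Z>26)&(Z<34))
for y in range(-80,50,20):
    s=P[near&(abs(Y-y)<10)&(Z>26)&(Z<34)]; print(y,s[:,0].min().round(1),s[:,0].max().round(1),len(s))
rep('car',(X>585)&(X<680)&(Y>80)&(Y<185)&(Z>44)&(Z<55))
m=(X>585)&(X<680)&(Y>80)&(Y<185)&(Z>20)&(Z<54)
for y in range(95,166,10):
    s=P[m&(abs(Y-y)<5)]; 
    if len(s): print(y,s[:,0].min().round(1),s[:,0].max().round(1),len(s))
hsv=cv2.cvtColor(im['color'],cv2.COLOR_RGB2HSV)
o=(hsv[...,0]<20)&(hsv[...,1]>130)&(X>500)&(X<700)&(Y>60)&(Y<190)
rep('frame',o&(X>600)&(Z<110));rep('knob',o&(X<600)&(Z>30)&(Z<95))
s=P[o&(X>590)];print('frame x',np.percentile(s[:,0],[2,98]),np.percentile(s[:,1],[2,98]))
```

```text
stop 197 [ 632.4 -110.7   44.3] ((630.03369140625, -108.52122497558594), (70.42595672607422, 22.48940086364746), 0.09501852095127106)
bar 502 [628.6 -18.5  31.4] ((627.8660888671875, -14.027626037597656), (41.03464889526367, 146.6204376220703), 0.987794041633606)
-80 609.1 649.5 66
-60 608.1 649.3 76
-40 609.3 648.1 69
-20 608.3 647.9 75
0 607.3 648.1 71
20 608.9 647.6 65
40 607.6 647.2 61
car 285 [632.7 118.6  50.9] ((623.841796875, 129.8870849609375), (77.7361068725586, 71.9346923828125), 0.46133896708488464)
95 595.7 661.9 135
105 598.9 661.9 64
115 585.1 662.8 79
125 586.3 663.1 49
135 585.8 662.1 35
145 588.8 662.4 29
155 641.5 661.8 24
165 637.6 661.5 19
frame 72 [643.2 126.   72.9] ((632.2243041992188, 129.4031219482422), (20.885162353515625, 36.319862365722656), 80.08091735839844)
knob 62 [573.8 122.6  68.8] ((573.2034912109375, 124.38617706298828), (20.820409774780273, 22.09416389465332), 31.806028366088867)
frame x [617.95778416 663.30084834] [ 95.22558039 149.47517112]
```

Both views agree: the rail is turned about 0.9°, and the carriage is 2.5–3 mm too far in +x at this spot. I'll correct that and set it down.

```bash
echo '{"p":[625,130,66],"q":[0,1,0,0]}' > cmd.json; python3 plan.py 622.5 130 60 90.9; cat cmd.json
```

```text
travel [0.005, 0.0, 0.012] rot [0.0, 0.0, -0.005] dist 6.500000000000001 deg 0.9
{"p": [622.5, 130.0, 60.0], "q": [-0.007853900888711336, 0.9999691576447898, 0.0, 0.0]}
```

{"name": "jog_arm", "arguments": {"targets": [{"travel": [0.005, 0, 0], "rot": [0, 0, -0.005]}, {"travel": [0.005, 0, 0.003], "rot": [0, 0, -0.005]}, {"travel": [0.005, 0, 0.006], "rot": [0, 0, -0.005]}, {"travel": [0.005, 0, 0.009], "rot": [0, 0, -0.005]}, {"travel": [0.005, 0, 0.012], "rot": [0, 0, -0.005]}, {"travel": [0.005, 0, 0.012], "rot": [0, 0, -0.005]}, {"travel": [0.005, 0, 0.012], "rot": [0, 0, -0.005]}]}}

```text
time: 6.7
eef_pos: [622.6, 130.1, 60.0]
orientation: [-0.008, 1.0, 0.0, 0.0]
ft_force: [-0.4, -0.4, -2.5]
grip_width: 12.0
```

```bash
python3 plan.py 623.3 80 60 90.9;python3 plan.py 624.1 30 60 90.9;python3 plan.py 625.1 -30 60 90.9;python3 plan.py 625.6 -62.5 60 90.9; python3 -c "
from h import *
s=manip.state();print(s['eef_pos'],s['ft_force'],s['wrist_torque'])"
```

```text
travel [-0.0, -0.1, 0.0] rot [0.0, 0.0, -0.0] dist 50.0 deg 0.0
travel [-0.0001, -0.1, 0.0] rot [0.0, 0.0, -0.0] dist 50.00002499999375 deg 0.0
travel [-0.0001, -0.12, 0.0] rot [0.0, 0.0, -0.0] dist 60.00002083332972 deg 0.0
travel [0.0, -0.065, 0.0] rot [0.0, 0.0, -0.0] dist 32.5 deg 0.0
[622.64891615 130.06063883  60.00500045] [-0.44453122 -0.36696089 -2.50102121] [ 0.00144034  0.11511374 -0.00504131]
```

It is on the plate, with part of the weight taken. Slide in stages.

{"name": "jog_arm", "arguments": {"targets": [{"travel": [0, -0.01, 0], "rot": [0, 0, 0]}, {"travel": [0, -0.02, 0], "rot": [0, 0, 0]}, {"travel": [0, -0.03, 0], "rot": [0, 0, 0]}, {"travel": [0, -0.04, 0], "rot": [0, 0, 0]}, {"travel": [0, -0.05, 0], "rot": [0, 0, 0]}, {"travel": [0, -0.06, 0], "rot": [0, 0, 0]}, {"travel": [0, -0.07, 0], "rot": [0, 0, 0]}, {"travel": [0, -0.08, 0], "rot": [0, 0, 0]}, {"travel": [0, -0.09, 0], "rot": [0, 0, 0]}, {"travel": [0, -0.1, 0], "rot": [0, 0, 0]}]}}

```text
time: 7.7
eef_pos: [623.4, 79.7, 60.0]
orientation: [-0.008, 1.0, 0.0, -0.0]
ft_force: [-0.0, 1.7, -2.4]
grip_width: 12.0
```

{"name": "jog_arm", "arguments": {"targets": [{"travel": [0, -0.01, 0], "rot": [0, 0, 0]}, {"travel": [0, -0.02, 0], "rot": [0, 0, 0]}, {"travel": [0, -0.03, 0], "rot": [0, 0, 0]}, {"travel": [0, -0.04, 0], "rot": [0, 0, 0]}, {"travel": [0, -0.05, 0], "rot": [0, 0, 0]}]}}

```text
time: 8.2
eef_pos: [623.8, 54.7, 60.0]
orientation: [-0.008, 1.0, 0.0, 0.0]
ft_force: [0.8, 0.6, -2.1]
grip_width: 11.6
```

{"name": "jog_arm", "arguments": {"targets": [{"travel": [0, -0.01, 0], "rot": [0, 0, 0]}, {"travel": [0, -0.02, 0], "rot": [0, 0, 0]}, {"travel": [0, -0.03, 0], "rot": [0, 0, 0]}, {"travel": [0, -0.04, 0], "rot": [0, 0, 0]}, {"travel": [0, -0.05, 0], "rot": [0, 0, 0]}]}}

```text
time: 8.7
eef_pos: [624.2, 29.6, 60.0]
orientation: [-0.008, 1.0, 0.0, -0.0]
ft_force: [-0.4, 1.2, -1.8]
grip_width: 11.8
```

Run:
```python
from h import *
im=grab('scene'); save(im,'scene3')
c=im['color'];cv2.imwrite('pics/crop4.png',cv2.resize(c[130:280,270:420],None,fx=4,fy=4,interpolation=cv2.INTER_CUBIC)[:,:,::-1])
```

```text
(no output)
```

View pics/crop4.png

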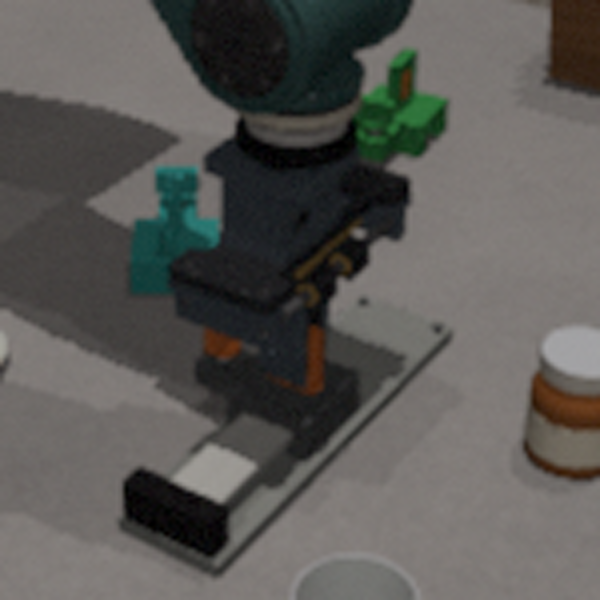

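The crop shows the carriage seated over the bar, in line, with forces near zero. Keep sliding.

{"name": "jog_arm", "arguments": {"targets": [{"travel": [0, -0.012, 0], "rot": [0, 0, 0]}, {"travel": [0, -0.024, 0], "rot": [0, 0, 0]}, {"travel": [0, -0.036, 0], "rot": [0, 0, 0]}, {"travel": [0, -0.048, 0], "rot": [0, 0, 0]}, {"travel": [0, -0.06, 0], "rot": [0, 0, 0]}, {"travel": [0, -0.072, 0], "rot": [0, 0, 0]}, {"travel": [0, -0.084, 0], "rot": [0, 0, 0]}, {"travel": [0, -0.096, 0], "rot": [0, 0, 0]}, {"travel": [0, -0.108, 0], "rot": [0, 0, 0]}, {"travel": [0, -0.12, 0], "rot": [0, 0, 0]}]}}

```text
time: 9.75
eef_pos: [625.1, -30.4, 60.0]
orientation: [-0.008, 1.0, 0.0, -0.0]
ft_force: [-0.7, 1.4, -1.7]
grip_width: 11.9
```

{"name": "jog_arm", "arguments": {"targets": [{"travel": [0, -0.01, 0], "rot": [0, 0, 0]}, {"travel": [0, -0.02, 0], "rot": [0, 0, 0]}, {"travel": [0, -0.03, 0], "rot": [0, 0, 0]}, {"travel": [0, -0.04, 0], "rot": [0, 0, 0]}, {"travel": [0, -0.048, 0], "rot": [0, 0, 0]}, {"travel": [0, -0.056, 0], "rot": [0, 0, 0]}, {"travel": [0, -0.062, 0], "rot": [0, 0, 0]}, {"travel": [0, -0.062, 0], "rot": [0, 0, 0]}]}}

```text
time: 10.55
eef_pos: [625.6, -61.5, 60.0]
orientation: [-0.008, 1.0, -0.0, 0.0]
ft_force: [1.3, -1.6, -1.1]
grip_width: 11.9
```

Feel for the stop in 1 mm steps.

{"name": "jog_arm", "arguments": {"targets": [{"travel": [0, -0.002, 0], "rot": [0, 0, 0]}, {"travel": [0, -0.004, 0], "rot": [0, 0, 0]}, {"travel": [0, -0.004, 0], "rot": [0, 0, 0]}]}}

```text
time: 10.85
eef_pos: [625.6, -62.9, 60.0]
orientation: [-0.008, 1.0, -0.0, -0.0]
ft_force: [0.4, 1.2, 0.2]
grip_width: 11.8
```

{"name": "jog_arm", "arguments": {"targets": [{"travel": [0, -0.002, 0], "rot": [0, 0, 0]}, {"travel": [0, -0.002, 0], "rot": [0, 0, 0]}]}}

```text
time: 11.05
eef_pos: [625.7, -63.9, 60.0]
orientation: [-0.008, 1.0, 0.0, 0.0]
ft_force: [0.2, 0.5, 0.5]
grip_width: 11.6
```

{"name": "jog_arm", "arguments": {"targets": [{"travel": [0, -0.002, 0], "rot": [0, 0, 0]}, {"travel": [0, -0.002, 0], "rot": [0, 0, 0]}]}}

```text
time: 11.25
eef_pos: [625.7, -64.2, 60.1]
orientation: [-0.007, 1.0, 0.001, 0.0]
ft_force: [1.8, 10.4, 1.9]
grip_width: 11.8
```

The carriage reached the stop at y≈−64.2 with a 10 N reaction, close to the predicted −65. Release, retreat up and aside, and measure the knob.

{"name": "jog_arm", "arguments": {"fingers": -1, "targets": [{"travel": [0, 0.002, 0], "rot": [0, 0, 0]}, {"travel": [0, 0.002, 0], "rot": [0, 0, 0]}, {"travel": [0, 0.002, 0], "rot": [0, 0, 0]}, {"travel": [0, 0.002, 0], "rot": [0, 0, 0]}, {"travel": [0, 0.002, 0], "rot": [0, 0, 0]}, {"travel": [0, 0.002, 0], "rot": [0, 0, 0]}]}}

```text
time: 11.85
eef_pos: [625.6, -64.0, 60.0]
orientation: [-0.008, 1.0, -0.0, -0.0]
ft_force: [0.2, 0.1, -0.4]
grip_width: 57.1
```

{"name": "jog_arm", "arguments": {"targets": [{"travel": [0, 0, -0.05], "rot": [0, 0, 0]}, {"travel": [0, 0, -0.1], "rot": [0, 0, 0]}, {"travel": [0, 0, -0.16], "rot": [0, 0, 0]}, {"travel": [0, 0, -0.2], "rot": [0, 0, 0]}, {"travel": [0, 0, -0.2], "rot": [0, 0, 0]}]}}

```text
time: 12.35
eef_pos: [627.2, -64.1, 162.9]
orientation: [-0.008, 1.0, -0.0, 0.002]
ft_force: [0.0, -0.5, 0.2]
grip_width: 91.1
```

```bash
echo '{"p":[625.6,-64,160],"q":[-0.007854,0.999969,0,0]}' > cmd.json; python3 plan.py 567 150 160 0.9; python3 -c "
from h import *
print(manip.state()['eef_pos'])"
```

```text
travel [0.1105, 0.4298, 0.0] rot [0.0, 0.0, 0.5] dist 221.8886488759621 deg 90.0
[627.21453898 -64.14923016 162.93508514]
```

{"name": "jog_arm", "arguments": {"targets": [{"travel": [0.0111, 0.043, 0], "rot": [0, 0, 0.045]}, {"travel": [0.0221, 0.086, 0], "rot": [0, 0, 0.09]}, {"travel": [0.0332, 0.1289, 0], "rot": [0, 0, 0.135]}, {"travel": [0.0442, 0.1719, 0], "rot": [0, 0, 0.18]}, {"travel": [0.0553, 0.2149, 0], "rot": [0, 0, 0.225]}, {"travel": [0.0663, 0.2579, 0], "rot": [0, 0, 0.27]}, {"travel": [0.0774, 0.3009, 0], "rot": [0, 0, 0.315]}, {"travel": [0.0884, 0.3438, 0], "rot": [0, 0, 0.36]}, {"travel": [0.0995, 0.3868, 0], "rot": [0, 0, 0.405]}, {"travel": [0.1105, 0.4298, 0], "rot": [0, 0, 0.45]}]}}

```text
time: 13.35
eef_pos: [566.2, 150.8, 158.9]
orientation: [0.646, 0.764, -0.0, -0.0]
ft_force: [-0.5, -0.2, -0.4]
grip_width: 91.2
```

{"name": "jog_arm", "arguments": {"targets": [{"travel": [0, 0, 0], "rot": [0, 0, 0.03]}, {"travel": [0, 0, 0], "rot": [0, 0, 0.05]}, {"travel": [0, 0, 0], "rot": [0, 0, 0.05]}, {"travel": [0, 0, 0], "rot": [0, 0, 0.05]}]}}

```text
time: 13.75
eef_pos: [566.7, 149.9, 159.4]
orientation: [0.701, 0.713, -0.0, -0.0]
ft_force: [0.0, -0.2, -0.5]
grip_width: 91.2
```

Run:
```python
from h import *
for n in('scene','top'):
    im=grab(n); save(im,n+'5'); P=pts(im);X,Y,Z=P[...,0],P[...,1],P[...,2]
    hsv=cv2.cvtColor(im['color'],cv2.COLOR_RGB2HSV)
    o=(hsv[...,0]<20)&(hsv[...,1]>130)&(Y>-120)&(Y<-20)&(X>530)&(X<660)
    for nm,m in(('knob',o&(X<600)&(Z>57)&(Z<70)),('knoball',o&(X<600)&(Z>40)),('frametop',o&(X>600)&(Z>74)&(Z<88)),('stop',(X>560)&(X<680)&(Y<-95)&(Y>-135)&(Z>38)&(Z<50)),('body',(X>592)&(X<680)&(Y>-105)&(Y<-20)&(Z>40)&(Z<48)),('bar',(X>590)&(X<660)&(Y>-30)&(Y<60)&(Z>26)&(Z<34))):
        p=P[m]; print(n,nm,len(p),p.mean(0).round(1),cv2.minAreaRect(p[:,:2].astype(np.float32)) if len(p)>4 else '')
print(manip.state()['eef_pos'],manip.state()['orientation'])
c=pickle.load(open('top.pkl','rb'))['color'];cv2.imwrite('pics/crop5.png',cv2.resize(c[130:240,280:420],None,fx=5,fy=5,interpolation=cv2.INTER_CUBIC)[:,:,::-1])
```

```text
scene knob 39 [575.2 -69.7  63.6] ((576.2802124023438, -67.66165161132812), (32.627723693847656, 8.886764526367188), 78.2278823852539)
scene knoball 108 [574.4 -68.3  65.8] ((572.0073852539062, -66.33650207519531), (33.10391616821289, 19.191896438598633), 73.43201446533203)
scene frametop 52 [632.1 -68.   81.2] ((630.622802734375, -67.9886474609375), (38.37429428100586, 7.15021276473999), 3.3472094535827637)
scene stop 224 [ 632.2 -109.4   44.5] ((629.9505615234375, -108.02586364746094), (24.49774932861328, 69.97113800048828), 89.7844467163086)
scene body 368 [635.1 -75.3  45.1] ((627.6395874023438, -67.08122253417969), (71.26577758789062, 78.00553131103516), 2.8002729415893555)
scene bar 223 [628.7  21.4  31.2] ((629.526123046875, 12.789730072021484), (42.9052619934082, 94.7282485961914), 10.933982849121094)
top knob 20 [563.8 -61.6  62.2] ((563.9369506835938, -62.746177673339844), (31.051069259643555, 4.865302085876465), 81.54045104980469)
top knoball 68 [565.2 -64.   68. ] ((564.0118408203125, -64.63758087158203), (15.46790599822998, 33.621673583984375), 0.9553804993629456)
top frametop 11 [607.4 -63.5  81.3] ((608.5848388671875, -63.973182678222656), (9.028697967529297, 6.03811502456665), 87.5451889038086)
top stop 246 [ 625.1 -107.8   44.2] ((625.5213012695312, -107.86112976074219), (25.334693908691406, 70.5819091796875), 89.82237243652344)
top body 529 [624.  -67.7  44.1] ((625.3909301757812, -67.62391662597656), (65.90921020507812, 75.1667251586914), 0.39851391315460205)
top bar 415 [624.5  12.7  30.3] ((625.3642578125, 15.19387435913086), (40.926551818847656, 89.42508697509766), 0.08544179797172546)
[566.83536615 149.88465824 159.59123811] [ 7.01025149e-01  7.13136502e-01 -2.24150422e-04 -1.40462151e-04]
```

View pics/crop5.png

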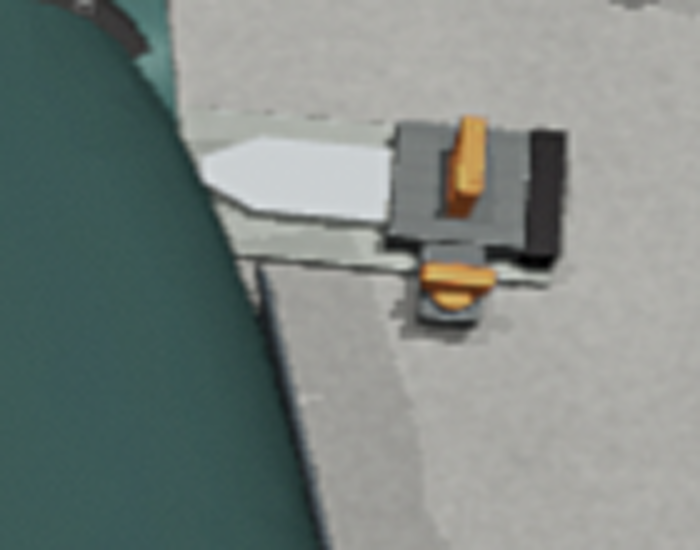

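The top crop shows the carriage tight against the black stop, in line, with the knob bar still along the rail at crop (457,280), so it is loose. The knob axis is at about (567,−65). The jaws must open less than 45 mm to clear the filter frame, so I'll pre-close to about 30 mm.

```bash
cat cmd.json;echo; python3 plan.py 567 -65 140 0.9; python3 plan.py 567 -65 63 0.9
```

```text
{"p": [566.9812706156954, 150.00564727448116, 160.0], "q": [0.7015313542601607, 0.7126385893213368, 0.0, 0.0]}
travel [-0.43, -0.0067, 0.04] rot [0.0, 0.0, 0.0] dist 215.95421389729813 deg 0.0
travel [0.0, -0.0, 0.154] rot [0.0, 0.0, 0.0] dist 77.0 deg 0.0
```

{"name": "jog_arm", "arguments": {"fingers": 0.34, "targets": [{"travel": [-0.05, -0.0008, 0.005], "rot": [0, 0, 0]}, {"travel": [-0.13, -0.002, 0.012], "rot": [0, 0, 0]}, {"travel": [-0.21, -0.0033, 0.02], "rot": [0, 0, 0]}, {"travel": [-0.29, -0.0045, 0.027], "rot": [0, 0, 0]}, {"travel": [-0.36, -0.0056, 0.034], "rot": [0, 0, 0]}, {"travel": [-0.41, -0.0064, 0.038], "rot": [0, 0, 0]}, {"travel": [-0.43, -0.0067, 0.04], "rot": [0, 0, 0]}, {"travel": [-0.43, -0.0067, 0.04], "rot": [0, 0, 0]}, {"travel": [-0.43, -0.0067, 0.04], "rot": [0, 0, 0]}, {"travel": [-0.43, -0.0067, 0.04], "rot": [0, 0, 0]}]}}

```text
time: 14.85
eef_pos: [567.1, -63.9, 140.1]
orientation: [0.701, 0.713, 0.0, -0.0]
ft_force: [-0.1, 0.8, -0.3]
grip_width: 30.0
```

Run:
```python
from h import *
im=grab('scene'); save(im,'scene6')
s=manip.state();print(s['eef_pos'],s['grip_width'])
c=im['color'];cv2.imwrite('pics/crop6.png',cv2.resize(c[150:280,260:400],None,fx=4.5,fy=4.5,interpolation=cv2.INTER_CUBIC)[:,:,::-1])
```

```text
[567.13106055 -63.92365122 140.08841956] 30.193515233461966
```

View pics/crop6.png

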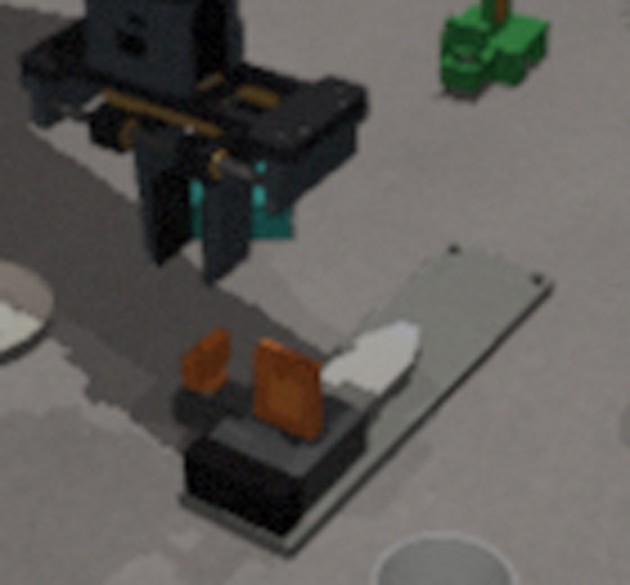

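The jaws are open 30 mm above the knob, clear of the frame. Descend.

{"name": "jog_arm", "arguments": {"targets": [{"travel": [0, 0, 0.04], "rot": [0, 0, 0]}, {"travel": [0, 0, 0.08], "rot": [0, 0, 0]}, {"travel": [0, 0, 0.11], "rot": [0, 0, 0]}, {"travel": [0, 0, 0.13], "rot": [0, 0, 0]}, {"travel": [0, 0, 0.145], "rot": [0, 0, 0]}, {"travel": [0, 0, 0.154], "rot": [0, 0, 0]}, {"travel": [0, 0, 0.154], "rot": [0, 0, 0]}]}}

```text
time: 15.6
eef_pos: [567.0, -64.9, 62.7]
orientation: [0.701, 0.713, -0.0, -0.0]
ft_force: [0.7, 0.2, -0.9]
grip_width: 30.1
```

{"name": "jog_arm", "arguments": {"fingers": 1, "targets": [{"travel": [0, 0, 0], "rot": [0, 0, 0]}, {"travel": [0, 0, 0], "rot": [0, 0, 0]}, {"travel": [0, 0, 0], "rot": [0, 0, 0]}, {"travel": [0, 0, 0], "rot": [0, 0, 0]}, {"travel": [0, 0, 0], "rot": [0, 0, 0]}, {"travel": [0, 0, 0], "rot": [0, 0, 0]}]}}

```text
time: 16.2
eef_pos: [567.6, -65.1, 63.5]
orientation: [0.701, 0.713, 0.0, 0.0]
ft_force: [0.6, -0.3, 6.4]
grip_width: 9.8
```

The knob bar is gripped (9.8 mm). Turn clockwise (positive about tool z).

{"name": "jog_arm", "arguments": {"targets": [{"travel": [0, 0, 0], "rot": [0, 0, 0.025]}, {"travel": [0, 0, 0], "rot": [0, 0, 0.05]}, {"travel": [0, 0, 0], "rot": [0, 0, 0.075]}, {"travel": [0, 0, 0], "rot": [0, 0, 0.1]}, {"travel": [0, 0, 0], "rot": [0, 0, 0.125]}, {"travel": [0, 0, 0], "rot": [0, 0, 0.15]}, {"travel": [0, 0, 0], "rot": [0, 0, 0.175]}, {"travel": [0, 0, 0], "rot": [0, 0, 0.2]}, {"travel": [0, 0, 0], "rot": [0, 0, 0.225]}, {"travel": [0, 0, 0], "rot": [0, 0, 0.25]}]}}

```text
time: 17.2
eef_pos: [567.6, -65.0, 63.5]
orientation: [0.921, 0.389, 0.001, 0.0]
ft_force: [0.8, 0.0, 7.3]
grip_width: 9.9
```

```bash
python3 -c "
from h import *
s=manip.state();print(s['eef_pos'],s['ft_force'],s['wrist_torque'],s['grip_width'],s['qpos'])"
```

```text
[567.61066201 -64.99539258  63.5340987 ] [0.8220694  0.01230916 7.26336521] [ 0.17488287 -0.14690238  0.0035263 ] 9.936050586739723 [-1.54828762e-01  4.20018099e-01  2.04480818e+00  8.48910832e-05
  6.75584665e-01  6.17887013e-01]
```

{"name": "jog_arm", "arguments": {"targets": [{"travel": [0, 0, 0], "rot": [0, 0, 0.025]}, {"travel": [0, 0, 0], "rot": [0, 0, 0.05]}, {"travel": [0, 0, 0], "rot": [0, 0, 0.075]}, {"travel": [0, 0, 0], "rot": [0, 0, 0.1]}, {"travel": [0, 0, 0], "rot": [0, 0, 0.12]}, {"travel": [0, 0, 0], "rot": [0, 0, 0.14]}, {"travel": [0, 0, 0], "rot": [0, 0, 0.155]}, {"travel": [0, 0, 0], "rot": [0, 0, 0.17]}, {"travel": [0, 0, 0], "rot": [0, 0, 0.18]}, {"travel": [0, 0, 0], "rot": [0, 0, 0.18]}]}}

```text
time: 18.2
eef_pos: [567.2, -64.7, 63.5]
orientation: [0.993, 0.117, 0.0, -0.0]
ft_force: [-2.6, 3.4, 11.4]
grip_width: 9.6
```

```bash
python3 -c "
from h import *
s=manip.state();print(s['eef_pos'],s['ft_force'],s['wrist_torque'],s['grip_width'],s['orientation'])"
```

```text
[567.17996421 -64.71497065  63.52109089] [-2.57362797  3.41271087 11.38482601] [ 0.67543385  0.38614715 -0.00474791] 9.566005657879206 [ 9.93132242e-01  1.16997111e-01  9.15374760e-05 -1.33490993e-04]
```

{"name": "jog_arm", "arguments": {"targets": [{"travel": [0, 0, 0], "rot": [0, 0, 0.008]}, {"travel": [0, 0, 0], "rot": [0, 0, 0.014]}, {"travel": [0, 0, 0], "rot": [0, 0, 0.014]}]}}

```text
time: 18.5
eef_pos: [567.1, -64.7, 63.5]
orientation: [0.995, 0.095, 0.0, -0.0]
ft_force: [-3.4, 4.0, 10.6]
grip_width: 9.5
```

```bash
python3 -c "
from h import *
s=manip.state();print(s['eef_pos'],s['ft_force'],s['wrist_torque'],s['grip_width'],s['orientation'])"
```

```text
[567.13196997 -64.65695393  63.53635612] [-3.36556261  3.97690259 10.62980967] [ 0.78706005  0.48842506 -0.00698733] 9.480055235216728 [ 9.95441294e-01  9.53760711e-02  3.94871404e-05 -1.81966529e-04]
```

Turned about 80° (1.4 rad). Release, rise, and swing aside to check.

{"name": "jog_arm", "arguments": {"fingers": -0.2, "targets": [{"travel": [0, 0, 0], "rot": [0, 0, 0]}, {"travel": [0, 0, 0], "rot": [0, 0, 0]}, {"travel": [0, 0, 0], "rot": [0, 0, 0]}, {"travel": [0, 0, 0], "rot": [0, 0, 0]}, {"travel": [0, 0, -0.03], "rot": [0, 0, 0]}, {"travel": [0, 0, -0.08], "rot": [0, 0, 0]}, {"travel": [0, 0, -0.14], "rot": [0, 0, 0]}, {"travel": [0, 0, -0.2], "rot": [0, 0, 0]}, {"travel": [0, 0, -0.22], "rot": [0, 0, 0]}, {"travel": [0, 0, -0.22], "rot": [0, 0, 0]}]}}

```text
time: 19.5
eef_pos: [567.9, -65.1, 175.0]
orientation: [0.995, 0.096, 0.002, 0.0]
ft_force: [-0.4, 0.2, -0.3]
grip_width: 54.7
```

```bash
python3 -c "
from h import *
import json
s=manip.state();json.dump(dict(p=s['eef_pos'].tolist(),q=s['orientation'].tolist()),open('cmd.json','w'));print(s['eef_pos'])"; python3 plan.py 567 150 175 -79
```

```text
[567.91534356 -65.07350875 174.99238416]
travel [0.0802, -0.4226, -0.0002] rot [0.0004, -0.001, -0.0001] dist 215.0714067466896 deg 0.19469976887505544
```

{"name": "jog_arm", "arguments": {"targets": [{"travel": [0.01, -0.05, 0], "rot": [0, 0, 0]}, {"travel": [0.025, -0.13, 0], "rot": [0, 0, 0]}, {"travel": [0.04, -0.21, 0], "rot": [0, 0, 0]}, {"travel": [0.055, -0.29, 0], "rot": [0, 0, 0]}, {"travel": [0.068, -0.36, 0], "rot": [0, 0, 0]}, {"travel": [0.08, -0.42, 0], "rot": [0, 0, 0]}, {"travel": [0.08, -0.42, 0], "rot": [0, 0, 0]}, {"travel": [0.08, -0.42, 0], "rot": [0, 0, 0]}, {"travel": [0.08, -0.42, 0], "rot": [0, 0, 0]}]}}

```text
time: 20.4
eef_pos: [565.8, 148.0, 172.2]
orientation: [0.995, 0.096, -0.001, 0.0]
ft_force: [-0.7, -0.0, 0.3]
grip_width: 54.5
```

Run:
```python
from h import *
im=grab('top'); save(im,'top7'); P=pts(im);X,Y,Z=P[...,0],P[...,1],P[...,2]
hsv=cv2.cvtColor(im['color'],cv2.COLOR_RGB2HSV)
o=(hsv[...,0]<20)&(hsv[...,1]>130)&(Y>-120)&(Y<-20)&(X>530)&(X<660)
for nm,m in(('knob',o&(X<600)&(Z>68)),('stop',(X>560)&(X<680)&(Y<-98)&(Y>-135)&(Z>38)&(Z<50)),('body',(X>592)&(X<680)&(Y>-99)&(Y<-20)&(Z>40)&(Z<48))):
    p=P[m]; print(nm,len(p),p.mean(0).round(1),cv2.minAreaRect(p[:,:2].astype(np.float32)) if len(p)>4 else '')
c=im['color'];cv2.imwrite('pics/crop7.png',cv2.resize(c[130:240,280:420],None,fx=5,fy=5,interpolation=cv2.INTER_CUBIC)[:,:,::-1])
```

```text
knob 51 [564.5 -64.7  75.6] ((565.0220947265625, -65.51136779785156), (35.26128387451172, 10.56784439086914), 10.50740909576416)
stop 217 [ 625.1 -109.1   44.1] ((625.4652099609375, -108.99344635009766), (69.48908996582031, 22.03183937072754), 0.5026591420173645)
body 456 [621.7 -63.4  44.2] ((623.8851928710938, -64.37858581542969), (64.07156372070312, 69.3730239868164), 0.4802011549472809)
```

View pics/crop7.png

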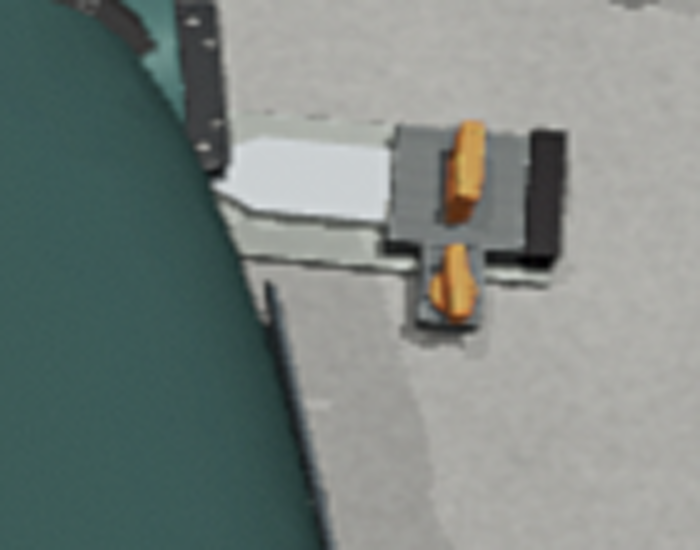

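The carriage is against the stop and the knob bar at crop (457,283) stands nearly across: 10.5° against the rail's 90.9°, about 1.4 rad. The arm is clear, so I'll hand in.

```bash
python3 -c "
from station import manip
print(manip.finish_job())"
```

```text
the job is handed in; nothing more can be done
None
```

The orange carriage is fully home against the black stop with its clamp knob tight. I handed the job in at about 20.5 s; no verdict was given.

**What I did:** I picked the carriage up by its frame and set it down on the bare end of the rail. I slid it along the dovetail until the stop pushed back with about 10 N, with the knob bar still along the rail (loose). Then I turned the knob about 80° clockwise, released it and moved the arm clear.

**Last checks from the top camera:**
- **Position:** the carriage touches the stop and lies in line with the rail, within about 0.5°.
- **Knob:** the bar stands at 10.5° against the rail's 90.9°, which is about 1.4 rad.
- **Other carriages:** I never moved near the blue carriage or touched the look-alikes, but I did not re-measure the blue one's position at the end.

**Disagreement:** the two cameras differed by about 2–4 mm across the rail. I relied on positions relative to the rail within each view, and the carriage entered the dovetail with almost no side force.

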